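Line up the solder spools by size on the bench rack

TASK

Tidy the solder: stand the four spools upright on the rack's four grey felt discs, one centred on each disc, in order of size, with the largest next to the soldering-iron stand and the smallest at the other end by the sponge tin. Leave the finished glass panel where it lies.

Things in the scene. Friction and masses are not known exactly. Their poses are not given: they have to be found in the camera images.
- spool_58: loose spool of solder standing on end on the yellow mat: white plastic flanges, silver wire between, 58 mm in diameter and 58 mm tall, 420 g more or less; origin at the centre of its underside, z up along its axis. At the start its underside is 2 mm above the table
- spool_48: loose spool of solder standing on end on the yellow mat: white plastic flanges, silver wire between, 48 mm in diameter and 50 mm tall, 250 g more or less; origin at the centre of its underside, z up along its axis. At the start its underside is 2 mm above the table
- spool_38: loose spool of solder standing on end on the yellow mat: white plastic flanges, silver wire between, 38 mm in diameter and 42 mm tall, 130 g more or less; origin at the centre of its underside, z up along its axis. At the start its underside is 2 mm above the table
- spool_28: loose spool of solder standing on end on the yellow mat: white plastic flanges, silver wire between, 28 mm in diameter and 34 mm tall, 60 g more or less; origin at the centre of its underside, z up along its axis. At the start its underside is 2 mm above the table
- disc_a: one of four identical fixed grey felt discs, 68 mm in diameter and 3 mm thick, in a straight row 85 mm apart on a pale wooden rack board (100 mm by 540 mm, 14 mm thick, its x axis across the board); origin at the centre of its underside, on the board, so its upper face is 3 mm above the origin (17 mm above the table); which letter lies where in the row changes from start to start
- disc_b: one of four identical fixed grey felt discs, 68 mm in diameter and 3 mm thick, in a straight row 85 mm apart on a pale wooden rack board (100 mm by 540 mm, 14 mm thick, its x axis across the board); origin at the centre of its underside, on the board, so its upper face is 3 mm above the origin (17 mm above the table); which letter lies where in the row changes from start to start
- disc_c: one of four identical fixed grey felt discs, 68 mm in diameter and 3 mm thick, in a straight row 85 mm apart on a pale wooden rack board (100 mm by 540 mm, 14 mm thick, its x axis across the board); origin at the centre of its underside, on the board, so its upper face is 3 mm above the origin (17 mm above the table); which letter lies where in the row changes from start to start
- disc_d: one of four identical fixed grey felt discs, 68 mm in diameter and 3 mm thick, in a straight row 85 mm apart on a pale wooden rack board (100 mm by 540 mm, 14 mm thick, its x axis across the board); origin at the centre of its underside, on the board, so its upper face is 3 mm above the origin (17 mm above the table); which letter lies where in the row changes from start to start
- iron_stand: empty soldering-iron stand at one end of the same board, in line with the discs and about 100 mm from the nearest: dark steel base 90 mm by 62 mm by 14 mm with a slanted coil of steel wire above it whose top is about 95 mm above the base's underside and whose mouth, on the robot's side, reaches about 55 mm from the origin; fixed; origin at the centre of the base's underside. It may stand at either end; a low round tin with a sponge (24 mm tall) stands at the other
- panel: finished stained-glass panel lying flat on the yellow mat to the robot's left, 150 mm (x) by 200 mm (y), 6 mm thick, loose; origin at the centre of its underside; must be left where it is
Not all that is in view belongs to the job. Leave any purple or turquoise look-alike of the spool_38 alone. What is shaped like the spool_28 but pink or turquoise is not meant.

How it is judged:
By the outcome, as a careful person would: the job done as asked, in the order asked, and still so for the second after the job is handed in, with the robot touching nothing.
It also fails if it takes over 104 s, if anything falls off the work surface, if the arm or the gripper's body presses on something with over 40 N, if the wrist force passes 120 N, or if a joint passes its speed limit or range.

ROBOT

A 6-joint arm with a two-finger parallel gripper is mounted at the origin on the work surface. World frame = base frame: x ahead of the robot, y to its left, z up, the work surface at z = 0. Lengths are in m, angles in rad, forces in N, time in s.
With the tool pointing down it reaches from about 0.375 to 0.925 m from the base axis. Payload 5.7 kg.
Tool frame: the origin (TCP) lies between the finger pads; the fingertips stand 8 mm ahead of it and the grasp point (between the pads) lies 11 mm behind it; z points along the fingers, x is the direction in which the jaws open and shut, and the axes are right-handed (so a half turn about z gives the same grasp; the last joint's range is limited). The gripper opens to 85 mm and grips with 20 to 120 N. Pads are 22 mm wide; open, the fingers measure 114 mm over their backs; the gripper's body (76 mm by 85 mm) begins 54 mm behind the grasp point. The pads swing forward as they close: fully open they stand 13 mm farther back than shut.
Start: joints at [-1.25, 0.359, 1.51, -0, 1.272, -0.115], TCP at [0.253, -0.544, 0.239] pointing down, gripper open.
Joint ranges: [-2.97, 2.97], [-1.01, 2.36], [0.21, 2.38], [-0.96, 4.11], [0.2, 2.71], [-2.98, 2.98]. Speed limits (rad/s): [2.39, 2.39, 3.14, 3.14, 3.14, 3.14].

INTERFACE

Orientations are given as a unit quaternion [w, x, y, z].
In Python, from station import get_state, capture, finish_job gives the robot as it stands. The module is installed in compiled form; this text tells all that it offers.
- The arm moves only by the tool drive_tool, never from a script. Its argument "rows" is a list that holds one entry, the list of rows, each a list of 7 numbers: the shift along the tool's x, y, z in mm, then the turn, a rotation vector about the tool's x, y, z in degrees, then the closure, from -1 (fully open) to 1 (shut), so that 0 is half open. In form: [[[dx, dy, dz, rx, ry, rz, hand], ...]]. A call has 1 to 10 rows; each row shifts and turns the pose as measured when the row begins, along the tool's axes as they then stand; what a row does not reach is not made up. A row lasts 1/12 s, in which the tool goes at most 41.7 mm and 7.16 degrees, less where a joint would pass 70% of its speed; a pose out of reach is approached as far as the arm can. A call with a gripper value outside its range is refused whole. The fingers move at their own pace and stop on an object; "squeeze" is the grip in N (left out, the last holds). Time passes only in rows, so rows that do not move let the fingers close. It gives the time, the measured TCP pose, the force and the opening at its end, in the units of the state.
- get_state(): the state, without advancing time (a new reading comes with each control period).
- capture(name): name is "side" or "top"; returns a dict with "img" (384x512x3 uint8, red, green, blue), "fx", "fy", "cx", "cy" (pixels), "world_from_camera" (4x4, takes a point from camera to world coordinates). Camera axes: x right, y up, looking along -z (the intrinsics and any distortion apply to the point x, -y, -z); pixel columns grow to the right and rows downward; lengths in m; the calibration is good to about 2 mm. A picture is of the moment at which its call begins. There is no depth.
- finish_job(): hands the job in, once; it reports no verdict.
The state is a dict: "time": time; "joint_positions": joint angles; "qd": joint speeds; "effort": joint torques, N m; "eef_pos": TCP position; "tcp_rot": TCP orientation; "contact_force": force on the tool from outside, world axes, zero at the start; "moment": the same for the moment, N m; "gripper_width": opening from 0.0 (shut) to 1.0 (fully open).
Only numpy, scipy, OpenCV 4.12 (cv2) and the standard library are available. Lean on these libraries where they do the work, as an engineer would, in place of code of your own. Each camera call takes 0.05 s, during which the arm holds its last target.

## Working session

There is one attempt and no reset: what is moved stays moved. The work goes in short steps, Python scripts to look and compute and a tool call to move; the robot and the scene stay as the last step left them, time stands still between calls to the robot, and variables do not carry over. Pictures are saved under pics/ and viewed, and the job is handed in when it is done.

Besides the shell and the picture viewer there is one more tool, called as name(argument=value, ...) on one line, values as JSON. drive_tool: Moves the arm, as the interface text tells. Its arguments: {"type":"object","properties":{"rows":{"type":"array","items":{"type":"array","items":{"type":"array","items":{"type":"number"}}}},"squeeze":{"type":"number"}},"required":["rows"]}

```bash
mkdir -p pics
cat > h.py <<'E'
import numpy as np, cv2, pickle
from station import get_state, capture, finish_job
def snap(name,tag):
    c=capture(name); pickle.dump(c,open(f'pics/{tag}.pkl','wb'))
    cv2.imwrite(f'pics/{tag}.png',cv2.cvtColor(np.asarray(c['img']),cv2.COLOR_RGB2BGR)); return c
def load(tag): return pickle.load(open(f'pics/{tag}.pkl','rb'))
def ray(c,u,v):
    T=np.array(c['world_from_camera']); d=np.array([(u-c['cx'])/c['fx'],-(v-c['cy'])/c['fy'],-1.])
    return T[:3,3],T[:3,:3]@d
def onz(c,u,v,z):
    o,d=ray(c,u,v); return o+d*(z-o[2])/d[2]
def proj(c,p):
    T=np.array(c['world_from_camera']); q=T[:3,:3].T@(np.array(p)-T[:3,3])
    return c['cx']+c['fx']*q[0]/-q[2], c['cy']-c['fy']*q[1]/-q[2]
E
python3 - <<'E'
from h import *
for n in('top','side'):
    c=snap(n,n+'0'); print(n,[k for k in c],c['fx'],c['fy'],c['cx'],c['cy'],np.round(c['world_from_camera'],3).tolist())
    if 'dist' in c: print(c['dist'])
s=get_state(); print({k:np.round(v,4).tolist() for k,v in s.items()})
E
```

```text
top ['img', 'fx', 'fy', 'cx', 'cy', 'world_from_camera'] 410.4429631222373 410.4429631222373 256.97480534236615 199.40167431105775 [[-0.025, 0.982, -0.19, 0.334], [-1.0, -0.027, -0.007, 0.104], [-0.012, 0.189, 0.982, 1.113], [0.0, 0.0, 0.0, 1.0]]
side ['img', 'fx', 'fy', 'cx', 'cy', 'world_from_camera'] 467.23913866897357 467.23913866897357 251.56777217602462 196.62003534331382 [[0.956, 0.218, -0.195, 0.277], [-0.292, 0.744, -0.601, -0.663], [0.014, 0.632, 0.775, 1.053], [0.0, 0.0, 0.0, 1.0]]
{'time': 0.1, 'joint_positions': [-1.2501, 0.3594, 1.5114, 0.0, 1.2725, -0.1151], 'qd': [0.0002, -0.0029, -0.0032, -0.0005, 0.0024, 0.0005], 'effort': [-0.0009, -52.8654, -27.935, -0.0003, 0.005, 0.0], 'eef_pos': [0.2531, -0.5433, 0.2385], 'tcp_rot': [-0.0005, 0.8433, -0.5375, -0.0007], 'contact_force': [-0.1333, 0.3708, -0.2196], 'moment': [0.0266, 0.037, 0.0316], 'gripper_width': 1.0018}
```

View pics/top0.png

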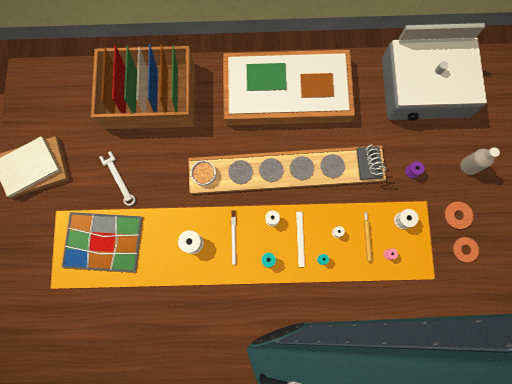

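View pics/side0.png

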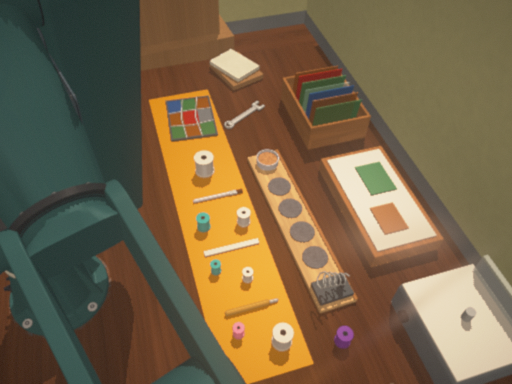

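The pictures show four white spools, in the top view at (190,242), (272,218), (339,232) and (406,218). The look-alikes are turquoise at (268,260) and (323,259), pink at (391,254) and purple at (415,170). The stand is at the right end of the board (371,163) and the tin at the left (203,173).

```bash
cat > m.py <<'E'
from h import *
c=load('top0'); img=np.asarray(c['img']); hsv=cv2.cvtColor(img,cv2.COLOR_RGB2HSV)
# discs: grey, low saturation, mid value
m=((hsv[...,1]<60)&(hsv[...,2]>60)&(hsv[...,2]<150)).astype(np.uint8)*255
m[:140]=0;m[205:]=0;m[:,:215]=0;m[:,350:]=0
m=cv2.morphologyEx(m,cv2.MORPH_OPEN,np.ones((3,3)))
for k in cv2.findContours(m,cv2.RETR_EXTERNAL,cv2.CHAIN_APPROX_NONE)[0]:
    if cv2.contourArea(k)<200: continue
    P=np.array([onz(c,u,v,.017)[:2]*1000 for u,v in k[:,0]],np.float32)
    (x,y),(a,b),t=cv2.fitEllipse(P); print('disc',k[:,0].mean(0).round(1),round(x,1),round(y,1),round(a,1),round(b,1))
def fit(u0,v0,h,r=14):
    w=((hsv[...,1]<70)&(hsv[...,2]>170)).astype(np.uint8)*255
    k0=np.zeros_like(w); cv2.circle(k0,(u0,v0),r+3,255,-1); w&=k0
    ks=[k for k in cv2.findContours(w,cv2.RETR_EXTERNAL,cv2.CHAIN_APPROX_NONE)[0]]
    k=max(ks,key=cv2.contourArea)
    P=np.array([onz(c,u,v,h)[:2]*1000 for u,v in k[:,0]],np.float32)
    (x,y),r=cv2.minEnclosingCircle(P); e=cv2.fitEllipse(P)
    print('spool',u0,v0,'enc',round(x,1),round(y,1),round(2*r,1),'ell',np.round(e[0]+e[1],1), 'area',cv2.contourArea(k),k[:,0].min(0),k[:,0].max(0))
for u,v in((190,242),(272,218),(339,232),(406,218)):
    fit(u,v,.055)
big=cv2.resize(img[195:275,170:430],None,fx=3,fy=3,interpolation=cv2.INTER_CUBIC)
cv2.imwrite('pics/crop0.png',cv2.cvtColor(big,cv2.COLOR_RGB2BGR))
E
python3 m.py
```

```text
disc [239.7 171.8] 625.7 156.2 58.4 63.5
disc [270.9 169.7] 628.6 71.8 60.5 62.2
disc [301.5 167.9] 632.2 -13.6 61.0 62.4
disc [331.6 165.5] 634.9 -98.5 59.6 61.7
spool 190 242 enc 431.3 289.7 62.0 ell [433.1 290.   55.5  57.5] area 364.5 [178 231] [200 253]
spool 272 218 enc 488.5 73.9 40.0 ell [489.1  73.6  34.8  37.7] area 147.5 [266 211] [279 225]
spool 339 232 enc 448.9 -95.0 32.0 ell [448.4 -94.9  24.3  30.9] area 85.5 [332 226] [344 237]
spool 406 218 enc 476.5 -272.8 62.1 ell [ 478.3 -272.9   44.9   60.9] area 289.0 [394 209] [417 228]
```

View pics/crop0.png

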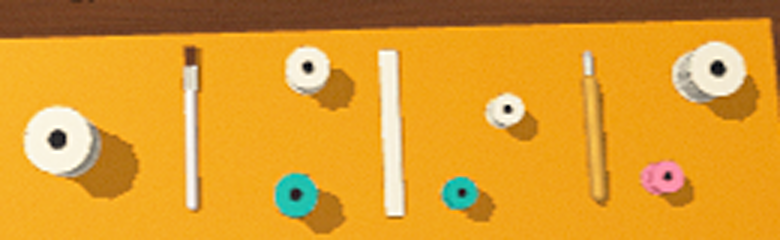

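Run:
```python
from h import *
c=load('side0');img=np.asarray(c['img'])
a=cv2.resize(img[140:360,150:360],None,fx=2.7,fy=2.7,interpolation=cv2.INTER_CUBIC)
cv2.imwrite('pics/crop1.png',cv2.cvtColor(a,cv2.COLOR_RGB2BGR))
```

```text
(no output)
```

View pics/crop1.png

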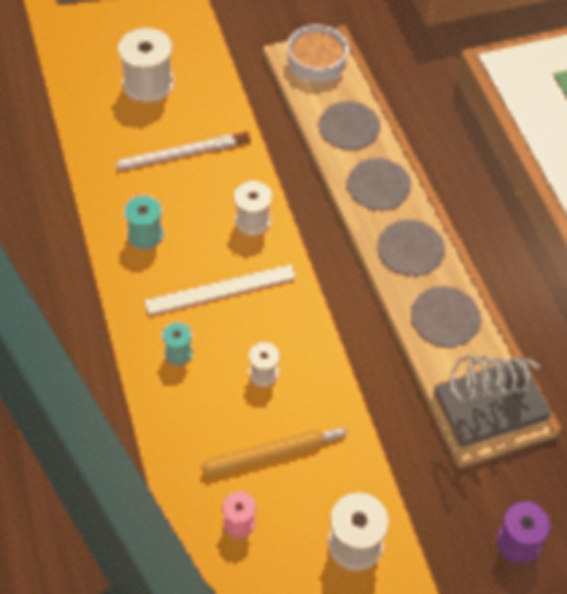

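The left spool (190,242) reads about 58 mm and the right one (406,218) about 48 mm. Next I'll refine the centres using the holes in both views and check the heights.

```bash
cat > tri.py <<'E'
from h import *
def hole(c,u0,v0,r=4):
    g=cv2.cvtColor(np.asarray(c['img']),cv2.COLOR_RGB2GRAY).astype(float)
    vv,uu=np.mgrid[0:384,0:512]; 
    u,v=u0,v0
    for _ in range(6):
        k=(uu-u)**2+(vv-v)**2<=r*r; ref=np.percentile(g[k],80); w=np.clip(ref-g,0,None)*k
        u,v=(w*uu).sum()/w.sum(),(w*vv).sum()/w.sum()
    return u,v
def tri(c1,p1,c2,p2):
    A=np.zeros((3,3));b=np.zeros(3)
    for c,p in((c1,p1),(c2,p2)):
        o,d=ray(c,*p);d/=np.linalg.norm(d);M=np.eye(3)-np.outer(d,d);A+=M;b+=M@o
    X=np.linalg.solve(A,b)
    o,d=ray(c1,*p1);d/=np.linalg.norm(d)
    return X,np.linalg.norm(np.cross(X-o,d))
if __name__=='__main__':
    t,s=load('top0'),load('side0')
    H={58:((189,241),(150+145/2.7,140+47/2.7),.060),48:((170+717/3,195+68/3),(150+359/2.7,140+519/2.7),.052),38:((170+307/3,195+67/3),(150+253/2.7,140+195/2.7),.044),28:((170+507/3,195+109/3),(150+263/2.7,140+356/2.7),.036)}
    for n,(a,b,h) in H.items():
        pa=hole(t,*a,r=4 if n>40 else 3); pb=hole(s,*b,r=4 if n>40 else 3)
        X,e=tri(t,pa,s,pb)
        print(n,np.round(pa,1),np.round(pb,1),'tri',np.round(X*1000,1),round(e*1000,1),'top',np.round(onz(t,*pa,h)*1000,1),'side',np.round(onz(s,*pb,h)*1000,1))
    img=np.asarray(s['img']); hsv=cv2.cvtColor(img,cv2.COLOR_RGB2HSV)
    m=((hsv[...,1]<70)&(hsv[...,2]>60)&(hsv[...,2]<160)).astype(np.uint8)*255
    k0=np.zeros_like(m); 
    for u,v in((279,186),(290,208),(302,231),(315,257)): cv2.circle(k0,(u,v),17,255,-1)
    m=cv2.morphologyEx(m&k0,cv2.MORPH_OPEN,np.ones((3,3)))
    for k in cv2.findContours(m,cv2.RETR_EXTERNAL,cv2.CHAIN_APPROX_NONE)[0]:
        if cv2.contourArea(k)<200: continue
        P=np.array([onz(s,u,v,.017)[:2]*1000 for u,v in k[:,0]],np.float32)
        e=cv2.fitEllipse(P); print('side disc',np.round(e[0]+e[1],1))
E
python3 tri.py
```

```text
58 [188.7 241. ] [203.3 156.9] tri [433.8 289.2  62.2] 0.2 top [433.8 289.6  60. ] side [434.3 291.4  60. ]
48 [408.8 217.4] [282.7 332. ] tri [ 480.7 -280.7   54.1] 0.1 top [ 480.9 -281.5   52. ] side [ 481.2 -280.    52. ]
38 [272.2 217. ] [243.2 212. ] tri [492.5  73.1  46.4] 0.2 top [492.7  73.1  44. ] side [493.2  74.9  44. ]
28 [338.8 230.9] [247.3 271.2] tri [ 452.2 -100.5   37.6] 0.2 top [ 452.2 -100.8   36. ] side [452.6 -99.7  36. ]
side disc [635.8 -98.1  59.7  60.8]
side disc [632.7 -12.5  59.4  60.4]
side disc [628.9  71.8  58.6  59.5]
side disc [626.  156.8  58.8  60. ]
```

The triangulated heights (62, 54, 46 and 38 mm, each about 2 mm high) confirm which spool is which. Both views agree within about 2 mm. First I turn the tool so the jaws lie along world x.

drive_tool(rows=[[[0,0,0,0,0,-6.5,-1],[0,0,0,0,0,-6.5,-1],[0,0,0,0,0,-6.5,-1],[0,0,0,0,0,-6.5,-1],[0,0,0,0,0,-6.5,-1],[0,0,0,0,0,-6.5,-1],[0,0,0,0,0,-6.5,-1],[0,0,0,0,0,-6.5,-1],[0,0,0,0,0,-6.5,-1],[0,0,0,0,0,-6.5,-1]]], squeeze=40)

```text
time: 0.93
eef_pos: [0.2518, -0.5395, 0.2333]
tcp_rot: [-0.006, 1.0, 0.025, -0.002]
contact_force: [0.0, -0.5, 0.0]
gripper_width: 0.999
```

```bash
cat > st.py <<'E'
from h import *
import sys
from scipy.spatial.transform import Rotation as R
s=get_state(); q=np.array(s['tcp_rot']); r=R.from_quat([q[1],q[2],q[3],q[0]])
M=r.as_matrix(); p=np.array(s['eef_pos'])
print('t',round(s['time'],2),'tcp',np.round(p*1000,1),'xaxis',np.round(M[:,0],4),'z',np.round(M[:,2],4),'F',np.round(s['contact_force'],1),'w',round(s['gripper_width'],3),'q1',round(s['joint_positions'][0],2))
want=R.from_matrix(np.diag([1.,-1,-1])); print('rot needed (tool deg)',np.round((r.inv()*want).as_rotvec(degrees=True),2))
if len(sys.argv)>3:
    g=np.array(list(map(float,sys.argv[1:4]))); print('tool shift mm',np.round(M.T@(g-p*1000),1))
E
python3 st.py 481 -281 180
```

```text
t 0.93 tcp [ 251.8 -539.5  233.3] xaxis [ 0.9987  0.0508 -0.0034] z [-0.004   0.0121 -0.9999] F [ 0.  -0.5  0. ] w 0.999 q1 -1.25
rot needed (tool deg) [-0.7   0.21  2.91]
tool shift mm [ 242.2 -245.8   55.5]
```

drive_tool(rows=[[[26,-27,5,-0.1,0,0.3,-1],[26,-27,5,-0.1,0,0.3,-1],[26,-27,5,-0.1,0,0.3,-1],[26,-27,5,-0.1,0,0.3,-1],[26,-27,5,-0.1,0,0.3,-1],[26,-27,5,-0.1,0,0.3,-1],[26,-27,5,-0.1,0,0.3,-1],[26,-27,5,0,0,0.3,-1],[26,-27,5,0,0,0.3,-1],[0,0,0,0,0,0,-1]]])

```text
time: 1.77
eef_pos: [0.4825, -0.2798, 0.1826]
tcp_rot: [0.0, 1.0, 0.001, -0.003]
contact_force: [0.1, -0.3, -0.3]
gripper_width: 1.003
```

```bash
python3 st.py 481 -281 100
```

```text
t 1.77 tcp [ 482.5 -279.8  182.6] xaxis [ 1.      0.002  -0.0064] z [-6.4e-03 -2.0e-04 -1.0e+00] F [ 0.1 -0.3 -0.3] w 1.003 q1 -0.65
rot needed (tool deg) [0.01 0.36 0.12]
tool shift mm [-0.9  1.2 82.6]
```

drive_tool(rows=[[[0,1,25,0,0.3,0,-1],[0,0,25,0,0,0,-1],[0,0,25,0,0,0,-1],[0,0,25,0,0,0,-1],[0,0,25,0,0,0,-1],[0,0,15,0,0,0,-1],[0,0,8,0,0,0,-1],[0,0,0,0,0,0,-1]]])

```text
time: 2.43
eef_pos: [0.4844, -0.2791, 0.0286]
tcp_rot: [0.001, 1.0, 0.006, 0.0]
contact_force: [0.0, -0.3, 0.4]
gripper_width: 0.998
```

```bash
python3 st.py 481 -281 17
python3 - <<'E'
from h import *
snap('side','side1')
i=cv2.imread('pics/side1.png'); cv2.imwrite('pics/side1b.png',cv2.resize(i[200:384,150:400],None,fx=3,fy=3,interpolation=cv2.INTER_CUBIC))
E
```

```text
t 2.43 tcp [ 484.4 -279.1   28.6] xaxis [0.9999 0.0113 0.    ] z [ 0.     -0.0016 -1.    ] F [ 0.  -0.3  0.4] w 0.998 q1 -0.65
rot needed (tool deg) [ 0.09 -0.    0.65]
tool shift mm [-3.4  1.9 11.6]
```

View pics/side1b.png

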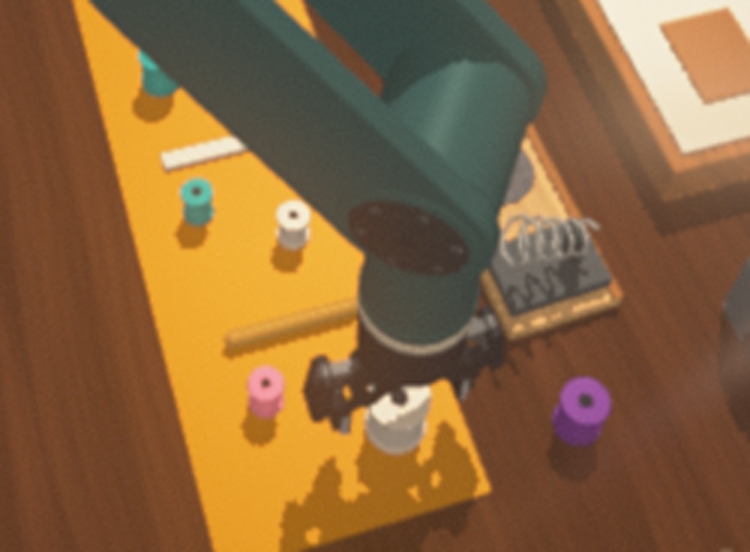

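The jaws straddle the white 48 spool, which sits at about (398,415) in this crop. I lower slightly and close.

drive_tool(rows=[[[-3,2,8,0,0,0.6,-1],[0,0,1,0,0,0,-1],[0,0,0,0,0,0,1],[0,0,0,0,0,0,1],[0,0,0,0,0,0,1],[0,0,0,0,0,0,1],[0,0,0,0,0,0,1],[0,0,0,0,0,0,1],[0,0,0,0,0,0,1],[0,0,0,0,0,0,1]]], squeeze=40)

```text
time: 3.32
eef_pos: [0.4839, -0.2841, 0.0244]
tcp_rot: [0.004, 1.0, -0.0, 0.003]
contact_force: [-1.3, -0.7, -1.9]
gripper_width: 0.55
```

```bash
python3 st.py 632.4 -13 160
```

```text
t 3.32 tcp [ 483.9 -284.1   24.4] xaxis [ 1.0e+00 -5.0e-04  6.9e-03] z [ 0.0069 -0.007  -1.    ] F [-1.3 -0.7 -1.9] w 0.55 q1 -0.65
rot needed (tool deg) [ 0.4  -0.4  -0.03]
tool shift mm [ 149.3 -270.2 -136.5]
```

drive_tool(rows=[[[0,0,-6,0,0,0,1],[0,0,-20,0,0,0,1],[0,0,-25,0,0,0,1],[0,0,-25,0,0,0,1],[0,0,-25,0,0,0,1],[0,0,-20,0,0,0,1],[0,0,-12,0,0,0,1],[0,0,0,0,0,0,1]]])

```text
time: 3.98
eef_pos: [0.4808, -0.2811, 0.1631]
tcp_rot: [0.001, 1.0, -0.0, 0.001]
contact_force: [0.1, 0.1, -2.8]
gripper_width: 0.552
```

```bash
python3 st.py 632.4 -16 150
python3 - <<'E'
from h import *
snap('side','side2')
i=cv2.imread('pics/side2.png'); cv2.imwrite('pics/side2b.png',cv2.resize(i[200:384,150:400],None,fx=3,fy=3,interpolation=cv2.INTER_CUBIC))
E
```

```text
t 3.98 tcp [ 480.8 -281.1  163.1] xaxis [ 1.0e+00 -2.0e-04  1.3e-03] z [ 0.0013 -0.0025 -1.    ] F [ 0.1  0.1 -2.8] w 0.552 q1 -0.65
rot needed (tool deg) [ 0.15 -0.07 -0.01]
tool shift mm [ 151.6 -265.2   12.6]
```

View pics/side2b.png

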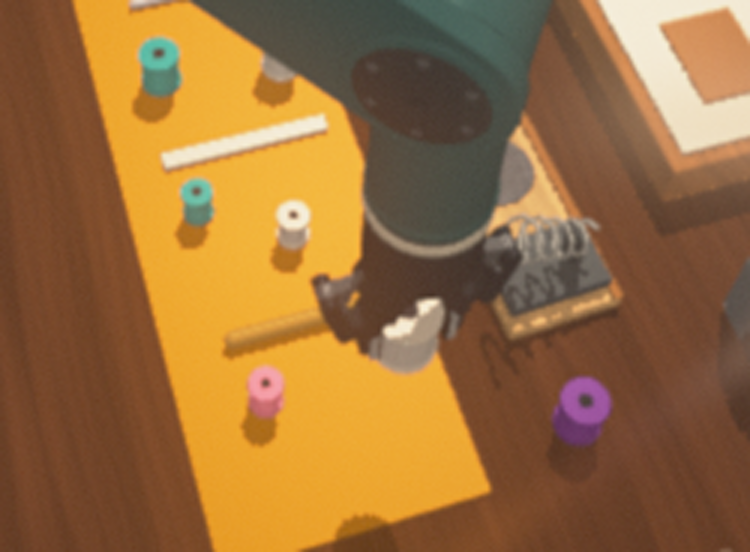

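drive_tool(rows=[[[19,-33,0,0,0,0,1],[19,-33,0,0,0,0,1],[19,-33,0,0,0,0,1],[19,-33,0,0,0,0,1],[19,-33,0,0,0,0,1],[19,-33,0,0,0,0,1],[19,-33,0,0,0,0,1],[18,-33,0,0,0,0,1],[0,0,0,0,0,0,1]]])

```text
time: 4.78
eef_pos: [0.6323, -0.0074, 0.1497]
tcp_rot: [-0.0, 1.0, -0.005, -0.006]
contact_force: [0.2, -0.3, -2.4]
gripper_width: 0.55
```

```bash
python3 st.py 632.4 -14.5 60;python3 st.py 632.4 -14.5 60
```

```text
t 4.78 tcp [632.3  -7.4 149.7] xaxis [ 0.9999 -0.0097 -0.0116] z [-1.160e-02  6.000e-04 -9.999e-01] F [ 0.2 -0.3 -2.4] w 0.55 q1 -0.12
rot needed (tool deg) [-0.03  0.67 -0.55]
tool shift mm [ 1.2  7.1 89.7]
t 4.78 tcp [632.3  -7.4 149.7] xaxis [ 0.9999 -0.0097 -0.0116] z [-1.160e-02  6.000e-04 -9.999e-01] F [ 0.2 -0.3 -2.4] w 0.55 q1 -0.12
rot needed (tool deg) [-0.03  0.67 -0.55]
tool shift mm [ 1.2  7.1 89.7]
```

drive_tool(rows=[[[0,6,20,0,0.6,-0.5,1],[0,0,25,0,0,0,1],[0,0,25,0,0,0,1],[0,0,15,0,0,0,1],[0,0,6,0,0,0,1],[0,0,0,0,0,0,1]]])

```text
time: 5.28
eef_pos: [0.6288, -0.0086, 0.0478]
tcp_rot: [-0.001, 1.0, 0.004, -0.005]
contact_force: [-0.4, -0.1, -2.7]
gripper_width: 0.551
```

```bash
python3 st.py 632.4 -14.5 40
python3 - <<'E'
from h import *
snap('side','side3');snap('top','top3')
i=cv2.imread('pics/side3.png')[120:300,220:390]; j=cv2.imread('pics/top3.png')[100:280,230:400]
cv2.imwrite('pics/s3.png',cv2.resize(np.hstack([i,j]),None,fx=2.3,fy=2.3,interpolation=cv2.INTER_CUBIC))
E
python3 st.py
```

```text
t 5.28 tcp [628.8  -8.6  47.8] xaxis [ 0.9999  0.0078 -0.0093] z [-0.0093  0.0019 -1.    ] F [-0.4 -0.1 -2.7] w 0.551 q1 -0.12
rot needed (tool deg) [-0.11  0.53  0.45]
tool shift mm [3.6 6.  7.7]
t 5.38 tcp [630.   -8.8  49.6] xaxis [ 0.9999  0.0077 -0.0068] z [-0.0068  0.0015 -1.    ] F [-0.  -0.2 -1.9] w 0.555 q1 -0.12
rot needed (tool deg) [-0.09  0.39  0.44]
```

View pics/s3.png

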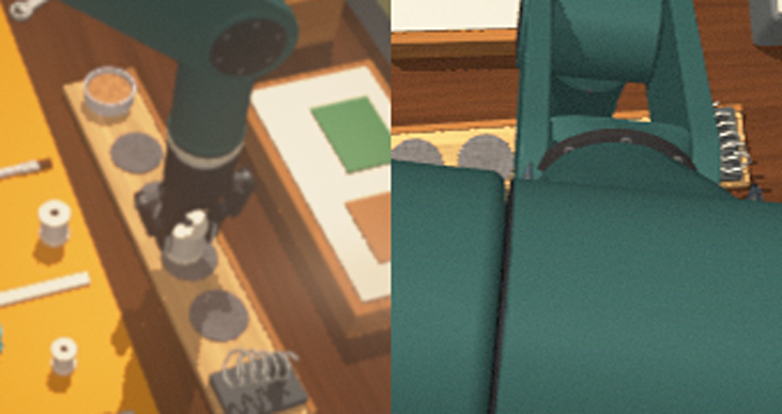

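Run:
```python
from h import *
from tri import hole
s=load('side3')
p=hole(s,220+189/2.3,120+216/2.3,r=4);print(p)
for z in(.070,.076,.082): print(np.round(onz(s,*p,z)*1000,1))
i=cv2.imread('pics/side3.png')[195:245,275:335]
cv2.imwrite('pics/s3c.png',cv2.resize(i,None,fx=9,fy=9,interpolation=cv2.INTER_CUBIC))
```

```text
(np.float64(297.8125), np.float64(211.46875))
[626.9  16.6  70. ]
[624.8  12.5  76. ]
[622.6   8.3  82. ]
```

View pics/s3c.png

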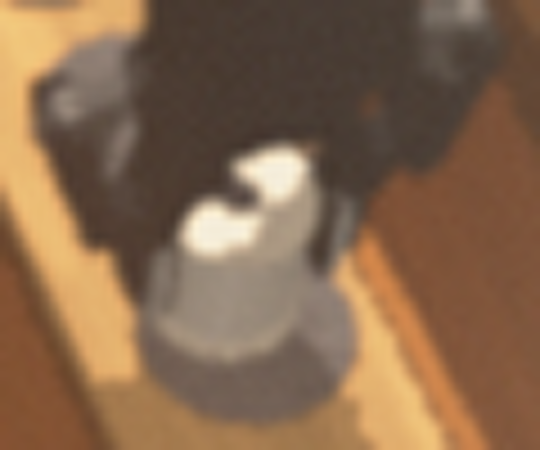

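Run:
```python
from h import *
s=load('side3')
for z in(.076,.079): print(np.round(onz(s,301.7,216.3,z)*1000,1))
# bottom rim front point (crop 232,358) z .026
print(np.round(onz(s,275+232/9,195+358/9,.027)*1000,1))
```

```text
[628.9  -5.3  76. ]
[627.9  -7.3  79. ]
[622.3 -29.1  27. ]
```

drive_tool(rows=[[[2.5,6,3,0,0.4,0.4,1],[0,0,3,0,0,0,1],[0,0,2,0,0,0,1],[0,0,0,0,0,0,1]]])

```text
time: 5.72
eef_pos: [0.6359, -0.0164, 0.0447]
tcp_rot: [-0.0, 1.0, -0.0, 0.004]
contact_force: [-0.9, -0.3, -2.0]
gripper_width: 0.556
```

```bash
python3 st.py 632.4 -14.5 40
```

```text
t 5.72 tcp [635.9 -16.4  44.7] xaxis [ 1.0e+00 -7.0e-04  8.1e-03] z [ 8.1e-03  5.0e-04 -1.0e+00] F [-0.9 -0.3 -2. ] w 0.556 q1 -0.14
rot needed (tool deg) [-0.03 -0.46 -0.04]
tool shift mm [-3.6 -1.9  4.6]
```

drive_tool(rows=[[[-2,-1,2,0,-0.4,0,1],[0,0,2,0,0,0,1],[0,0,0,0,0,0,1]]])

```text
time: 5.97
eef_pos: [0.6349, -0.0157, 0.0419]
tcp_rot: [-0.0, 1.0, -0.001, 0.002]
contact_force: [0.2, -0.6, -2.7]
gripper_width: 0.553
```

```bash
python3 st.py 632.4 -14.5 40
```

```text
t 5.97 tcp [634.9 -15.7  41.9] xaxis [ 1.     -0.0012  0.0033] z [ 3.3e-03  1.0e-04 -1.0e+00] F [ 0.2 -0.6 -2.7] w 0.553 q1 -0.13
rot needed (tool deg) [-0.01 -0.19 -0.07]
tool shift mm [-2.5 -1.2  1.9]
```

Not in contact yet (force still −2.7 N, the spool's weight), so I go down in 2 mm steps.

drive_tool(rows=[[[-2,-1,2,0,0,0,1],[0,0,1,0,0,0,1]]])

```text
time: 6.13
eef_pos: [0.6331, -0.0145, 0.039]
tcp_rot: [-0.0, 1.0, -0.001, 0.002]
contact_force: [0.2, -0.2, -2.2]
gripper_width: 0.55
```

drive_tool(rows=[[[0,0,2,0,0,0,1],[0,0,0,0,0,0,1]]])

```text
time: 6.3
eef_pos: [0.6335, -0.0143, 0.0393]
tcp_rot: [0.0, 1.0, -0.0, 0.003]
contact_force: [0.2, -0.5, -2.4]
gripper_width: 0.549
```

```bash
python3 st.py 632.4 -14.5 40;python3 - <<'E'
from h import *
snap('side','side4')
i=cv2.imread('pics/side4.png')[195:245,275:335]
cv2.imwrite('pics/s4c.png',cv2.resize(i,None,fx=9,fy=9,interpolation=cv2.INTER_CUBIC))
E
```

```text
t 6.3 tcp [633.5 -14.3  39.3] xaxis [ 1.0e+00 -5.0e-04  5.2e-03] z [ 5.2e-03 -2.0e-04 -1.0e+00] F [ 0.2 -0.5 -2.4] w 0.549 q1 -0.13
rot needed (tool deg) [ 0.01 -0.3  -0.03]
tool shift mm [-1.1  0.2 -0.7]
```

View pics/s4c.png

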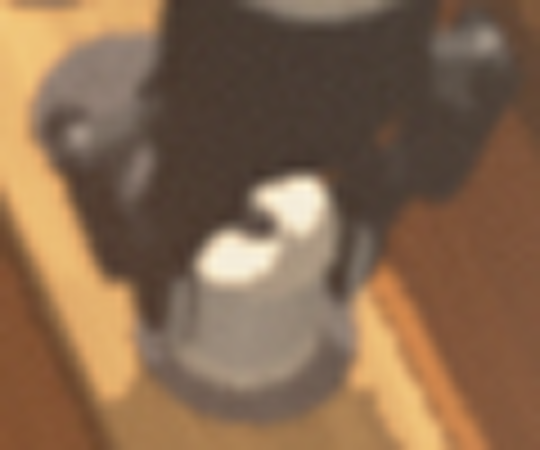

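drive_tool(rows=[[[0,0,2,0,0,0,1],[0,0,2,0,0,0,1]]])

```text
time: 6.52
eef_pos: [0.6339, -0.0141, 0.0386]
tcp_rot: [0.0, 1.0, -0.0, 0.003]
contact_force: [-7.8, 0.3, 24.9]
gripper_width: 0.554
```

drive_tool(rows=[[[0,0,2,0,0,0,1]]])

```text
time: 6.6
eef_pos: [0.6339, -0.0141, 0.0386]
tcp_rot: [0.0, 1.0, 0.0, 0.003]
contact_force: [-6.5, -0.0, 18.0]
gripper_width: 0.554
```

In contact at z = 38.6 mm. I release and lift.

drive_tool(rows=[[[0,0,0,0,0,0,-1],[0,0,0,0,0,0,-1],[0,0,0,0,0,0,-1],[0,0,0,0,0,0,-1],[0,0,0,0,0,0,-1],[0,0,-15,0,0,0,-1],[0,0,-30,0,0,0,-1],[0,0,-30,0,0,0,-1],[0,0,-30,0,0,0,-1],[0,0,0,0,0,0,-1]]])

```text
time: 7.43
eef_pos: [0.6317, -0.0138, 0.1435]
tcp_rot: [-0.0, 1.0, 0.0, 0.0]
contact_force: [1.2, 0.3, 1.7]
gripper_width: 1.0
```

```bash
python3 st.py 452.4 -100.3 145
```

```text
t 7.43 tcp [631.7 -13.8 143.5] xaxis [1.e+00 2.e-04 2.e-04] z [ 2.e-04  4.e-04 -1.e+00] F [1.2 0.3 1.7] w 1.0 q1 -0.13
rot needed (tool deg) [-0.02 -0.01  0.01]
tool shift mm [-179.3   86.5   -1.5]
```

drive_tool(rows=[[[-30,14,0,0,0,0,-1],[-30,14,0,0,0,0,-1],[-30,14,0,0,0,0,-1],[-30,14,0,0,0,0,-1],[-30,14,0,0,0,0,-1],[-27,14,0,0,0,0,-1],[0,0,20,0,0,0,-1],[0,0,20,0,0,0,-1],[0,0,0,0,0,0,-1]]])

```text
time: 8.18
eef_pos: [0.4512, -0.1004, 0.1021]
tcp_rot: [0.001, 1.0, 0.001, 0.006]
contact_force: [-0.4, 0.1, -0.9]
gripper_width: 1.002
```

```bash
python3 st.py 452.4 -100.3 15;python3 - <<'E'
from h import *
snap('side','side5')
i=cv2.imread('pics/side5.png')[140:320,180:380]
cv2.imwrite('pics/s5.png',cv2.resize(i,None,fx=3.3,fy=3.3,interpolation=cv2.INTER_CUBIC))
E
```

```text
t 8.18 tcp [ 451.2 -100.4  102.1] xaxis [0.9999 0.0021 0.0114] z [ 0.0114 -0.0012 -0.9999] F [-0.4  0.1 -0.9] w 1.002 q1 -0.37
rot needed (tool deg) [ 0.07 -0.65  0.12]
tool shift mm [ 0.2 -0.2 87.1]
```

View pics/s5.png

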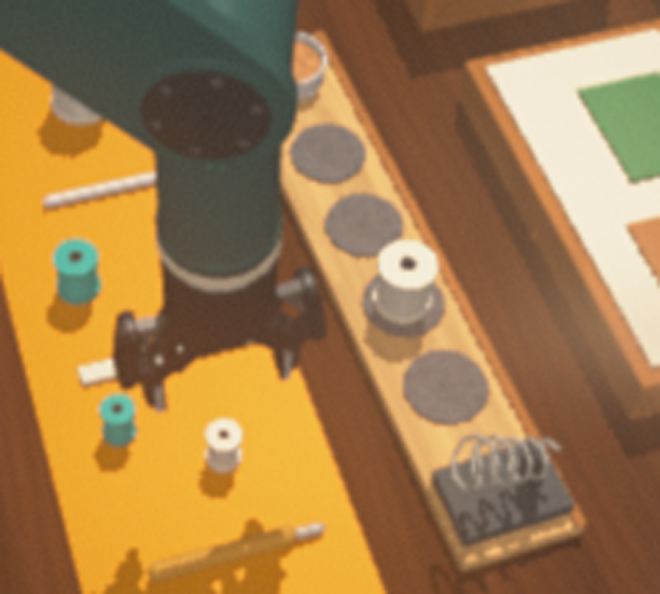

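Run:
```python
from h import *
from tri import hole
s=load('side5'); p=hole(s,180+408/3.3,140+264/3.3,r=4); print(p,np.round(onz(s,*p,.067)*1000,1),np.round(onz(s,*p,.069)*1000,1))
```

```text
(np.float64(303.20049751243783), np.float64(219.40348258706467)) [632.3  -9.9  67. ] [631.6 -11.2  69. ]
```

drive_tool(rows=[[[0,0,20,0,-0.6,0,-1],[0,0,25,0,0,0,-1],[0,0,20,0,0,0,-1],[0,0,12,0,0,0,-1],[0,0,0,0,0,0,-1]]])

```text
time: 8.65
eef_pos: [0.46, -0.1022, 0.0276]
tcp_rot: [0.003, 1.0, 0.002, 0.006]
contact_force: [-0.5, -0.5, -0.5]
gripper_width: 1.002
```

```bash
python3 st.py 452.4 -100.3 16
```

```text
t 8.65 tcp [ 460.  -102.2   27.6] xaxis [0.9999 0.0037 0.0115] z [ 0.0115 -0.0051 -0.9999] F [-0.5 -0.5 -0.5] w 1.002 q1 -0.36
rot needed (tool deg) [ 0.29 -0.66  0.21]
tool shift mm [-7.7 -2.  11.5]
```

Spool 48 is within about 2 mm of its disc centre. Next I centre on spool 28 and grasp it.

drive_tool(rows=[[[-7,-1,5,0.2,-0.6,0.2,-1],[0,0,5,0,0,0,-1],[0,0,0,0,0,0,-1]]])

```text
time: 8.9
eef_pos: [0.4551, -0.1015, 0.0185]
tcp_rot: [0.001, 1.0, 0.001, 0.001]
contact_force: [1.0, -0.7, -0.1]
gripper_width: 1.003
```

```bash
python3 st.py 452.4 -100.3 16
```

```text
t 8.9 tcp [ 455.1 -101.5   18.5] xaxis [1.     0.0011 0.0029] z [ 0.0029 -0.0023 -1.    ] F [ 1.  -0.7 -0.1] w 1.003 q1 -0.37
rot needed (tool deg) [ 0.13 -0.16  0.06]
tool shift mm [-2.7 -1.2  2.5]
```

drive_tool(rows=[[[-2,-1,0,0,0,0,1],[0,0,0,0,0,0,1],[0,0,0,0,0,0,1],[0,0,0,0,0,0,1],[0,0,0,0,0,0,1],[0,0,0,0,0,0,1],[0,0,0,0,0,0,1],[0,0,0,0,0,0,1],[0,0,0,0,0,0,1],[0,0,0,0,0,0,1]]], squeeze=30)

```text
time: 9.73
eef_pos: [0.4548, -0.101, 0.0213]
tcp_rot: [0.002, 1.0, 0.001, 0.004]
contact_force: [-0.4, 0.4, -1.2]
gripper_width: 0.313
```

```bash
python3 st.py 626 156.5 150
```

```text
t 9.73 tcp [ 454.8 -101.    21.3] xaxis [1.     0.0013 0.0075] z [ 0.0075 -0.0041 -1.    ] F [-0.4  0.4 -1.2] w 0.313 q1 -0.37
rot needed (tool deg) [ 0.23 -0.43  0.07]
tool shift mm [ 172.5 -256.7 -128.4]
```

drive_tool(rows=[[[0,0,-8,0,-0.4,0,1],[0,0,-20,0,0,0,1],[0,0,-25,0,0,0,1],[0,0,-25,0,0,0,1],[0,0,-25,0,0,0,1],[0,0,0,0,0,0,1]]])

```text
time: 10.23
eef_pos: [0.4524, -0.0998, 0.1261]
tcp_rot: [0.001, 1.0, 0.0, -0.004]
contact_force: [0.8, -0.5, -0.7]
gripper_width: 0.315
```

```bash
python3 st.py 626 156 125
python3 - <<'E'
from h import *
snap('side','side6')
i=cv2.imread('pics/side6.png')[140:320,180:380]
cv2.imwrite('pics/s6.png',cv2.resize(i,None,fx=3.3,fy=3.3,interpolation=cv2.INTER_CUBIC))
E
```

```text
t 10.23 tcp [452.4 -99.8 126.1] xaxis [ 1.0e+00  9.0e-04 -7.2e-03] z [-0.0072 -0.0012 -1.    ] F [ 0.8 -0.5 -0.7] w 0.315 q1 -0.36
rot needed (tool deg) [0.07 0.41 0.05]
tool shift mm [ 173.8 -255.6   -0.5]
```

View pics/s6.png

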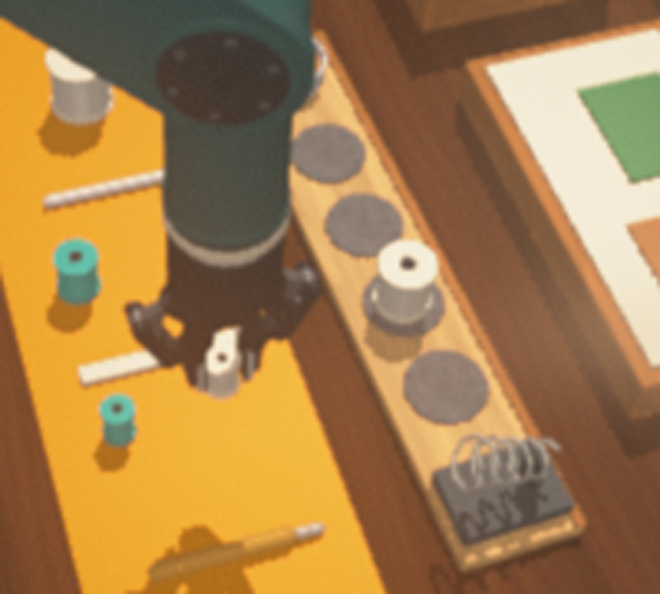

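drive_tool(rows=[[[21,-32,0,0,0.3,0,1],[22,-32,0,0,0,0,1],[22,-32,0,0,0,0,1],[22,-32,0,0,0,0,1],[22,-32,0,0,0,0,1],[22,-32,0,0,0,0,1],[22,-32,0,0,0,0,1],[20,-31,0,0,0,0,1],[0,0,0,0,0,0,1]]])

```text
time: 11.03
eef_pos: [0.6265, 0.1648, 0.1112]
tcp_rot: [0.0, 1.0, -0.004, -0.007]
contact_force: [1.0, 0.3, -0.4]
gripper_width: 0.311
```

```bash
python3 st.py 626 156 50
```

```text
t 11.03 tcp [626.5 164.8 111.2] xaxis [ 0.9999 -0.0083 -0.0144] z [-1.440e-02 -8.000e-04 -9.999e-01] F [ 1.   0.3 -0.4] w 0.311 q1 0.15
rot needed (tool deg) [ 0.05  0.82 -0.48]
tool shift mm [ 0.5  8.7 61.3]
```

drive_tool(rows=[[[0,8,15,0,0.8,-0.5,1],[0,0,20,0,0,0,1],[0,0,15,0,0,0,1],[0,0,10,0,0,0,1],[0,0,0,0,0,0,1]]])

```text
time: 11.45
eef_pos: [0.6241, 0.1598, 0.0413]
tcp_rot: [0.001, 1.0, 0.004, -0.003]
contact_force: [-0.7, 0.3, -0.6]
gripper_width: 0.314
```

```bash
python3 st.py 626 156 40
python3 - <<'E'
from h import *
snap('side','side7')
i=cv2.imread('pics/side7.png')[140:225,230:330]
cv2.imwrite('pics/s7.png',cv2.resize(i,None,fx=6,fy=6,interpolation=cv2.INTER_CUBIC))
E
```

```text
t 11.45 tcp [624.1 159.8  41.3] xaxis [ 1.      0.0071 -0.0062] z [-0.0062 -0.0015 -1.    ] F [-0.7  0.3 -0.6] w 0.314 q1 0.14
rot needed (tool deg) [0.09 0.35 0.41]
tool shift mm [1.8 3.8 1.2]
```

View pics/s7.png

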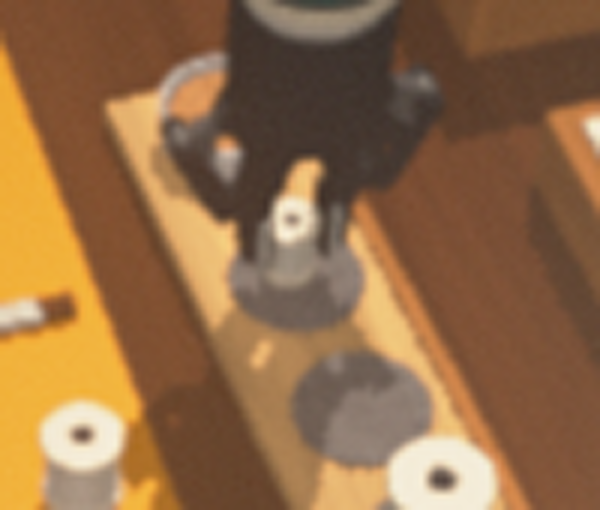

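Run:
```python
from h import *
from tri import hole
s=load('side7'); p=hole(s,278.7,176.3,r=3); print(p)
for z in(.053,.056,.059):print(np.round(onz(s,*p,z)*1000,1))
```

```text
(np.float64(278.89397857406726), np.float64(176.63465090506094))
[625.  161.5  53. ]
[624. 159.  56.]
[623.  156.5  59. ]
```

drive_tool(rows=[[[2,3,2,0,0.3,0.4,1],[0,0,2,0,0,0,1]]])

```text
time: 11.67
eef_pos: [0.6266, 0.1563, 0.038]
tcp_rot: [0.001, 1.0, -0.0, -0.0]
contact_force: [0.2, -0.4, -0.5]
gripper_width: 0.309
```

drive_tool(rows=[[[0,0,2,0,0,0,1],[0,0,0,0,0,0,1]]])

```text
time: 11.83
eef_pos: [0.6274, 0.1558, 0.0367]
tcp_rot: [0.001, 1.0, -0.001, 0.001]
contact_force: [0.3, 0.0, -1.7]
gripper_width: 0.316
```

drive_tool(rows=[[[0,0,2,0,0,0,1]]])

```text
time: 11.92
eef_pos: [0.6281, 0.1559, 0.0359]
tcp_rot: [0.001, 1.0, -0.001, 0.002]
contact_force: [-7.9, 0.2, 25.0]
gripper_width: 0.319
```

drive_tool(rows=[[[0,0,2,0,0,0,1]]])

```text
time: 12.0
eef_pos: [0.6281, 0.1559, 0.0359]
tcp_rot: [0.0, 1.0, -0.001, 0.002]
contact_force: [-8.2, -0.4, 21.9]
gripper_width: 0.316
```

drive_tool(rows=[[[0,0,1,0,0,0,1]]])

```text
time: 12.08
eef_pos: [0.6284, 0.1559, 0.0363]
tcp_rot: [0.0, 1.0, -0.001, 0.002]
contact_force: [-0.8, -0.4, -1.0]
gripper_width: 0.314
```

drive_tool(rows=[[[0,0,1,0,0,0,1],[0,0,0,0,0,0,-1],[0,0,0,0,0,0,-1],[0,0,0,0,0,0,-1],[0,0,0,0,0,0,-1],[0,0,0,0,0,0,-1],[0,0,0,0,0,0,-1],[0,0,0,0,0,0,-1],[0,0,-10,0,0,0,-1],[0,0,-25,0,0,0,-1]]])

```text
time: 12.92
eef_pos: [0.6261, 0.1556, 0.068]
tcp_rot: [0.001, 1.0, -0.001, -0.0]
contact_force: [0.3, -0.3, -0.1]
gripper_width: 0.994
```

drive_tool(rows=[[[0,0,-30,0,0,0,-1],[0,0,-30,0,0,0,-1],[0,0,0,0,0,0,-1]]])

```text
time: 13.17
eef_pos: [0.6274, 0.1559, 0.1347]
tcp_rot: [0.0, 1.0, -0.001, 0.001]
contact_force: [0.8, 0.4, 0.2]
gripper_width: 0.998
```

```bash
python3 st.py 493 74 130
```

```text
t 13.17 tcp [627.4 155.9 134.7] xaxis [ 1.     -0.0021  0.0023] z [ 2.3e-03 -9.0e-04 -1.0e+00] F [0.8 0.4 0.2] w 0.998 q1 0.14
rot needed (tool deg) [ 0.05 -0.13 -0.12]
tool shift mm [-134.3   82.2    4.5]
```

drive_tool(rows=[[[-27,16,0,0,0,0,-1],[-27,16,0,0,0,0,-1],[-27,16,0,0,0,0,-1],[-27,16,0,0,0,0,-1],[-25,16,0,0,0,0,-1],[0,0,20,0,0,0,-1],[0,0,20,0,0,0,-1],[0,0,0,0,0,0,-1]]])

```text
time: 13.83
eef_pos: [0.4937, 0.0742, 0.1012]
tcp_rot: [-0.0, 1.0, -0.0, 0.01]
contact_force: [-0.1, 0.7, 0.7]
gripper_width: 1.003
```

```bash
python3 st.py 493 74 16
python3 - <<'E'
from h import *
snap('side','side8')
i=cv2.imread('pics/side8.png')[130:290,190:350]
cv2.imwrite('pics/s8.png',cv2.resize(i,None,fx=3.7,fy=3.7,interpolation=cv2.INTER_CUBIC))
E
```

```text
t 13.83 tcp [493.7  74.2 101.2] xaxis [ 9.998e-01 -6.000e-04  2.010e-02] z [ 2.010e-02  7.000e-04 -9.998e-01] F [-0.1  0.7  0.7] w 1.003 q1 0.01
rot needed (tool deg) [-0.04 -1.15 -0.03]
tool shift mm [-2.4  0.3 85.2]
```

View pics/s8.png

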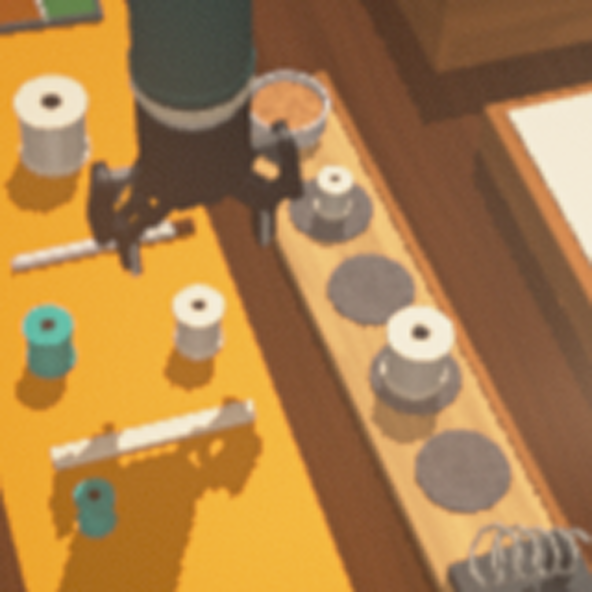

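Spool 28 stands on its disc at about (335,195), near the centre. Now down to spool 38.

drive_tool(rows=[[[0,0,15,0,-1.1,0,-1],[-2,0,25,0,0,0,-1],[0,0,20,0,0,0,-1],[0,0,10,0,0,0,-1],[0,0,0,0,0,0,-1]]])

```text
time: 14.3
eef_pos: [0.5015, 0.0754, 0.0365]
tcp_rot: [-0.001, 1.0, 0.0, 0.007]
contact_force: [-0.7, 0.4, -0.4]
gripper_width: 1.0
```

```bash
python3 st.py 493 74 16
python3 - <<'E'
from h import *
from tri import hole
s=load('side8'); p=hole(s,190+335/3.7,130+179/3.7,r=3); print('28',p,np.round(onz(s,*p,.051)*1000,1),np.round(onz(s,*p,.053)*1000,1))
E
```

```text
t 14.3 tcp [501.5  75.4  36.5] xaxis [9.999e-01 5.000e-04 1.450e-02] z [ 0.0145  0.0011 -0.9999] F [-0.7  0.4 -0.4] w 1.0 q1 0.01
rot needed (tool deg) [-0.07 -0.83  0.03]
tool shift mm [-8.8  1.4 20.4]
28 (np.float64(280.0589622641509), np.float64(177.61084905660377)) [627.7 158.7  51. ] [627. 157.  53.]
```

drive_tool(rows=[[[-8,1,10,0,-0.8,0,-1],[0,0,6,0,0,0,-1],[0,0,1,0,0,0,-1]]])

```text
time: 14.55
eef_pos: [0.4958, 0.0747, 0.0206]
tcp_rot: [-0.001, 1.0, 0.001, 0.002]
contact_force: [0.5, 0.2, 0.8]
gripper_width: 0.997
```

```bash
python3 st.py 493 74 17
```

```text
t 14.55 tcp [495.8  74.7  20.6] xaxis [1.     0.0012 0.0034] z [ 0.0034  0.0012 -1.    ] F [0.5 0.2 0.8] w 0.997 q1 0.01
rot needed (tool deg) [-0.07 -0.19  0.07]
tool shift mm [-2.8  0.7  3.6]
```

drive_tool(rows=[[[-2,1,2,0,0,0,-1],[0,0,0,0,0,0,1],[0,0,0,0,0,0,1],[0,0,0,0,0,0,1],[0,0,0,0,0,0,1],[0,0,0,0,0,0,1],[0,0,0,0,0,0,1],[0,0,0,0,0,0,1],[0,0,0,0,0,0,1],[0,0,0,0,0,0,1]]], squeeze=35)

```text
time: 15.38
eef_pos: [0.4947, 0.0736, 0.0203]
tcp_rot: [-0.001, 1.0, 0.001, 0.003]
contact_force: [-0.3, -0.9, -0.6]
gripper_width: 0.434
```

drive_tool(rows=[[[0,0,-8,0,0,0,1],[0,0,-20,0,0,0,1],[0,0,-25,0,0,0,1],[0,0,-25,0,0,0,1],[0,0,-25,0,0,0,1],[0,0,0,0,0,0,1]]])

```text
time: 15.88
eef_pos: [0.4917, 0.0735, 0.1276]
tcp_rot: [-0.001, 1.0, 0.001, -0.0]
contact_force: [1.4, 0.5, -1.5]
gripper_width: 0.437
```

```bash
python3 st.py 629 72 100
```

```text
t 15.88 tcp [491.7  73.5 127.6] xaxis [ 1.0e+00  1.3e-03 -3.0e-04] z [-3.0e-04  1.2e-03 -1.0e+00] F [ 1.4  0.5 -1.5] w 0.437 q1 0.01
rot needed (tool deg) [-0.07  0.02  0.07]
tool shift mm [137.3   1.7  27.5]
```

drive_tool(rows=[[[25,0,0,0,0,0,1],[28,0,0,0,0,0,1],[28,0,0,0,0,0,1],[28,0,0,0,0,0,1],[26,1,0,0,0,0,1],[0,0,15,0,0,0,1],[0,0,20,0,0,0,1],[0,0,18,0,0,0,1],[0,0,15,0,0,0,1],[0,0,0,0,0,0,1]]])

```text
time: 16.72
eef_pos: [0.6313, 0.0728, 0.058]
tcp_rot: [-0.001, 1.0, 0.001, 0.001]
contact_force: [0.2, -0.3, -0.3]
gripper_width: 0.434
```

```bash
python3 st.py 629 72 36
python3 - <<'E'
from h import *
snap('side','side9')
i=cv2.imread('pics/side9.png')[150:240,240:330]
cv2.imwrite('pics/s9.png',cv2.resize(i,None,fx=6,fy=6,interpolation=cv2.INTER_CUBIC))
E
```

```text
t 16.72 tcp [631.3  72.8  58. ] xaxis [1.     0.0015 0.003 ] z [ 0.003   0.0012 -1.    ] F [ 0.2 -0.3 -0.3] w 0.434 q1 0.01
rot needed (tool deg) [-0.07 -0.17  0.08]
tool shift mm [-2.3  0.8 22. ]
```

View pics/s9.png

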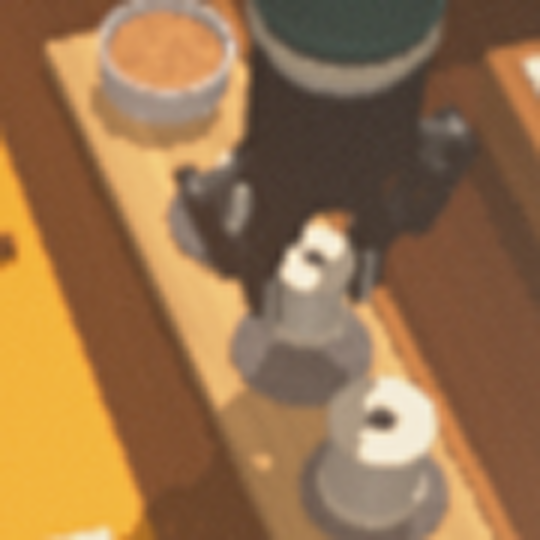

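drive_tool(rows=[[[-1,0,10,0,0,0,1],[0,0,5,0,0,0,1],[0,0,2,0,0,0,1]]])

```text
time: 17.02
eef_pos: [0.6316, 0.0729, 0.0428]
tcp_rot: [-0.001, 1.0, 0.001, 0.003]
contact_force: [-0.3, -0.8, -1.2]
gripper_width: 0.432
```

```bash
python3 st.py 629 72 36
python3 - <<'E'
from h import *
s=snap('side','side10')
i=cv2.imread('pics/side10.png')[150:240,240:330]
cv2.imwrite('pics/s10.png',cv2.resize(i,None,fx=6,fy=6,interpolation=cv2.INTER_CUBIC))
E
```

```text
t 17.02 tcp [631.6  72.9  42.8] xaxis [1.     0.0016 0.0062] z [ 0.0062  0.0012 -1.    ] F [-0.3 -0.8 -1.2] w 0.432 q1 0.01
rot needed (tool deg) [-0.07 -0.36  0.09]
tool shift mm [-2.6  0.9  6.8]
```

View pics/s10.png

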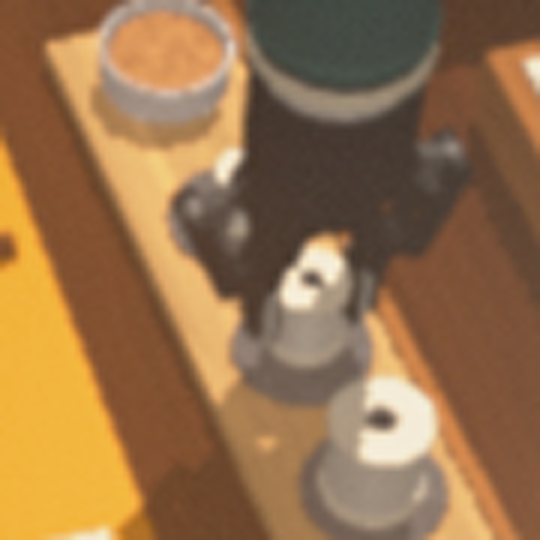

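Run:
```python
from h import *
s=load('side10')
for z in(.064,.067,.07):print(np.round(onz(s,292.2,196.3,z)*1000,1))
```

```text
[632.7  74.1  64. ]
[631.6  71.9  67. ]
[630.5  69.7  70. ]
```

drive_tool(rows=[[[-2,0,3,0,-0.3,0,1],[0,0,2,0,0,0,1]]])

```text
time: 17.23
eef_pos: [0.6296, 0.0729, 0.0383]
tcp_rot: [-0.001, 1.0, 0.001, 0.001]
contact_force: [-0.6, 0.7, -1.0]
gripper_width: 0.435
```

drive_tool(rows=[[[0,0,2,0,0,0,1]]])

```text
time: 17.32
eef_pos: [0.63, 0.0729, 0.0366]
tcp_rot: [-0.001, 1.0, 0.001, 0.001]
contact_force: [0.5, 0.3, -1.1]
gripper_width: 0.435
```

drive_tool(rows=[[[-1,1,1.5,0,0,0,1]]])

```text
time: 17.4
eef_pos: [0.6293, 0.0721, 0.0352]
tcp_rot: [-0.001, 1.0, 0.001, 0.001]
contact_force: [-0.4, -0.7, -1.5]
gripper_width: 0.431
```

drive_tool(rows=[[[0,0,1.5,0,0,0,1]]])

```text
time: 17.48
eef_pos: [0.6292, 0.0719, 0.0349]
tcp_rot: [-0.001, 1.0, 0.001, 0.001]
contact_force: [-7.7, -0.6, 24.8]
gripper_width: 0.436
```

drive_tool(rows=[[[0,0,1.5,0,0,0,1]]])

```text
time: 17.57
eef_pos: [0.6292, 0.0719, 0.035]
tcp_rot: [-0.001, 1.0, 0.001, 0.002]
contact_force: [-4.1, -0.0, 14.0]
gripper_width: 0.435
```

Contact at 35 mm. I release, lift and head for spool 58 at (434,290).

drive_tool(rows=[[[0,0,0,0,0,0,-1],[0,0,0,0,0,0,-1],[0,0,0,0,0,0,-1],[0,0,0,0,0,0,-1],[0,0,0,0,0,0,-1],[0,0,0,0,0,0,-1],[0,0,-15,0,0,0,-1],[0,0,-30,0,0,0,-1],[0,0,-35,0,0,0,-1],[0,0,-35,0,0,0,-1]]])

```text
time: 18.4
eef_pos: [0.6228, 0.0714, 0.145]
tcp_rot: [-0.001, 1.0, 0.001, -0.007]
contact_force: [-0.2, -0.1, -0.1]
gripper_width: 1.001
```

```bash
python3 st.py 434 290.5 150
```

```text
t 18.4 tcp [622.8  71.4 145. ] xaxis [ 0.9999  0.0017 -0.0134] z [-0.0134  0.001  -0.9999] F [-0.2 -0.1 -0.1] w 1.001 q1 0.0
rot needed (tool deg) [-0.06  0.77  0.09]
tool shift mm [-188.5 -219.5   -2.3]
```

drive_tool(rows=[[[-23,-27,0,0,0.5,0,-1],[-24,-27,0,0,0,0,-1],[-24,-27,0,0,0,0,-1],[-24,-27,0,0,0,0,-1],[-24,-27,0,0,0,0,-1],[-24,-27,0,0,0,0,-1],[-24,-27,0,0,0,0,-1],[-20,-27,0,0,0,0,-1],[0,0,0,0,0,0,-1]]])

```text
time: 19.15
eef_pos: [0.4387, 0.2933, 0.1534]
tcp_rot: [-0.001, 1.0, -0.003, 0.01]
contact_force: [-0.0, 0.3, -0.1]
gripper_width: 0.994
```

```bash
python3 st.py 434 290.5 20
python3 - <<'E'
from h import *
snap('side','side11')
i=cv2.imread('pics/side11.png')[80:300,140:370]
cv2.imwrite('pics/s11.png',cv2.resize(i,None,fx=2.7,fy=2.7,interpolation=cv2.INTER_CUBIC))
E
```

```text
t 19.15 tcp [438.7 293.3 153.4] xaxis [ 0.9998 -0.0062  0.0199] z [ 0.0199  0.0027 -0.9998] F [-0.   0.3 -0.1] w 0.994 q1 0.46
rot needed (tool deg) [-0.16 -1.14 -0.35]
tool shift mm [ -7.3   3.2 133.2]
```

View pics/s11.png

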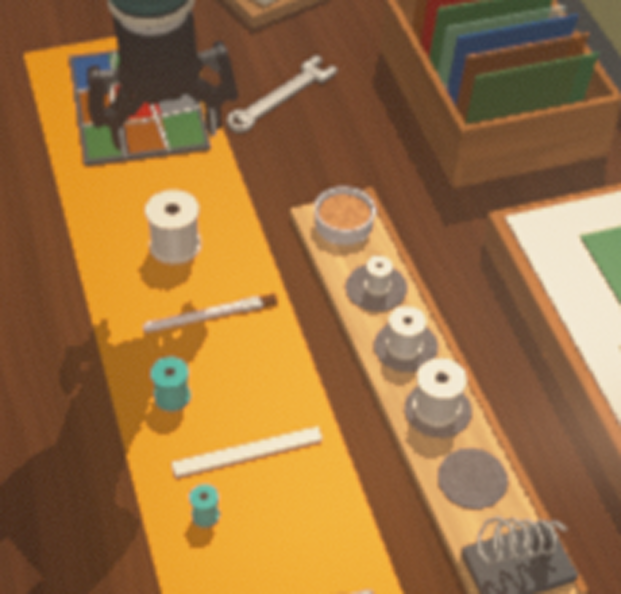

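The three placed spools stand in order. The 58 spool is at (172,225) in this crop, well clear of the panel. I descend in two steps because its side margin is only 13 mm.

drive_tool(rows=[[[-6,3,15,0,-1.1,-0.3,-1],[0,0,25,0,0,0,-1],[0,0,25,0,0,0,-1],[0,0,0,0,0,0,-1]]])

```text
time: 19.53
eef_pos: [0.4376, 0.2876, 0.0862]
tcp_rot: [-0.001, 1.0, 0.001, 0.003]
contact_force: [-0.1, 0.0, -1.1]
gripper_width: 0.997
```

```bash
python3 st.py 434 290.5 20
```

```text
t 19.53 tcp [437.6 287.6  86.2] xaxis [1.     0.0022 0.0051] z [ 0.0051  0.003  -1.    ] F [-0.1  0.  -1.1] w 0.997 q1 0.45
rot needed (tool deg) [-0.17 -0.29  0.13]
tool shift mm [-4.  -2.7 66.2]
```

drive_tool(rows=[[[-4,-2,8,-0.2,-0.3,0,-1],[0,0,0,0,0,0,-1]]])

```text
time: 19.7
eef_pos: [0.4339, 0.2873, 0.0763]
tcp_rot: [0.001, 1.0, -0.0, -0.002]
contact_force: [-1.8, 0.1, -0.0]
gripper_width: 0.999
```

```bash
python3 st.py 434 290.5 20
```

```text
t 19.7 tcp [433.9 287.3  76.3] xaxis [ 1.e+00 -8.e-04 -4.e-03] z [-0.004  -0.0026 -1.    ] F [-1.8  0.1 -0. ] w 0.999 q1 0.45
rot needed (tool deg) [ 0.15  0.23 -0.05]
tool shift mm [ 0.3 -3.4 56.3]
```

drive_tool(rows=[[[0,-2,8,0,0,0,-1],[0,0,10,0,0,0,-1],[0,0,10,0,0,0,-1],[0,0,8,0,0,0,-1],[0,0,0,0,0,0,-1]]])

```text
time: 20.12
eef_pos: [0.4368, 0.2893, 0.039]
tcp_rot: [0.0, 1.0, -0.001, 0.0]
contact_force: [-0.8, -1.0, -0.9]
gripper_width: 0.996
```

```bash
python3 st.py 434 290.5 26
```

```text
t 20.12 tcp [436.8 289.3  39. ] xaxis [ 1.0e+00 -2.5e-03  1.0e-04] z [ 1.e-04 -7.e-04 -1.e+00] F [-0.8 -1.  -0.9] w 0.996 q1 0.45
rot needed (tool deg) [ 0.04 -0.01 -0.14]
tool shift mm [-2.8 -1.2 13. ]
```

drive_tool(rows=[[[-2,-1,7,0,0,0,-1],[-1,0,6,0,0,0,-1],[0,0,0,0,0,0,1],[0,0,0,0,0,0,1],[0,0,0,0,0,0,1],[0,0,0,0,0,0,1],[0,0,0,0,0,0,1],[0,0,0,0,0,0,1],[0,0,0,0,0,0,1],[0,0,0,0,0,0,1]]], squeeze=55)

```text
time: 20.95
eef_pos: [0.4334, 0.2906, 0.0248]
tcp_rot: [0.0, 1.0, -0.001, 0.0]
contact_force: [0.0, 0.3, -1.6]
gripper_width: 0.67
```

drive_tool(rows=[[[0,0,-6,0,0,0,1],[0,0,-18,0,0,0,1],[0,0,-25,0,0,0,1],[0,0,-25,0,0,0,1],[0,0,-25,0,0,0,1],[0,0,-10,0,0,0,1],[0,0,0,0,0,0,1]]])

```text
time: 21.53
eef_pos: [0.4304, 0.2892, 0.1383]
tcp_rot: [0.002, 1.0, -0.001, -0.003]
contact_force: [0.0, 0.6, -3.7]
gripper_width: 0.662
```

```bash
python3 st.py 434 -98 135
python3 - <<'E'
from h import *
snap('side','side12')
i=cv2.imread('pics/side12.png')[50:250,120:320]
cv2.imwrite('pics/s12.png',cv2.resize(i,None,fx=2.9,fy=2.9,interpolation=cv2.INTER_CUBIC))
E
```

```text
t 21.53 tcp [430.4 289.2 138.3] xaxis [ 1.     -0.0017 -0.0067] z [-0.0067 -0.004  -1.    ] F [ 0.   0.6 -3.7] w 0.662 q1 0.46
rot needed (tool deg) [ 0.23  0.38 -0.1 ]
tool shift mm [  4.3 387.2   4.9]
```

View pics/s12.png

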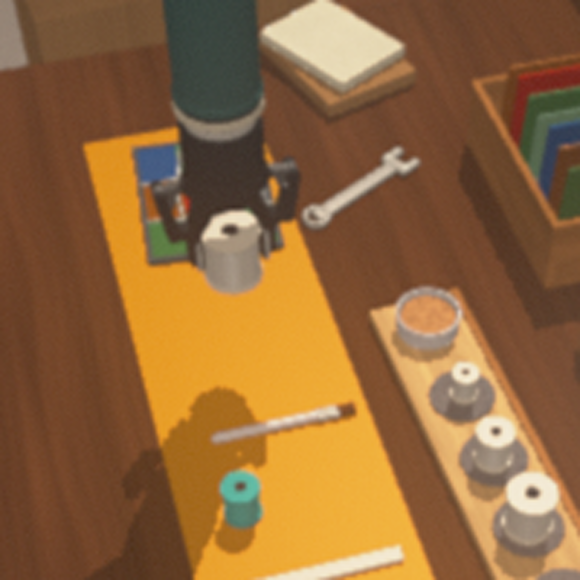

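drive_tool(rows=[[[8,16,0,0.2,0.3,0,1],[15,30,0,0,0,0,1],[16,30,0,0,0,0,1],[16,30,0,0,0,0,1],[16,30,0,0,0,0,1],[16,30,0,0,0,0,1],[16,30,0,0,0,0,1],[16,30,0,0,0,0,1],[16,30,0,0,0,0,1],[16,30,0,0,0,0,1]]])

```text
time: 22.42
eef_pos: [0.5753, -0.0034, 0.1254]
tcp_rot: [-0.001, 1.0, 0.004, -0.01]
contact_force: [0.7, 0.9, -3.8]
gripper_width: 0.666
```

```bash
python3 st.py 635.3 -98.3 135
```

```text
t 22.42 tcp [575.3  -3.4 125.4] xaxis [ 0.9998  0.0084 -0.0205] z [-0.0206  0.0018 -0.9998] F [ 0.7  0.9 -3.8] w 0.666 q1 -0.13
rot needed (tool deg) [-0.11  1.18  0.48]
tool shift mm [ 59.   95.4 -11. ]
```

drive_tool(rows=[[[14,24,-2,0,1,0.4,1],[15,24,-2,0,0,0,1],[15,24,-2,0,0,0,1],[14,20,-2,0,0,0,1],[0,0,0,0,0,0,1]]])

```text
time: 22.83
eef_pos: [0.6343, -0.1072, 0.1243]
tcp_rot: [-0.001, 1.0, -0.002, -0.005]
contact_force: [0.7, 0.5, -4.4]
gripper_width: 0.665
```

```bash
python3 st.py 635.3 -98.3 60
```

```text
t 22.83 tcp [ 634.3 -107.2  124.3] xaxis [ 0.9999 -0.0049 -0.0108] z [-0.0107  0.0013 -0.9999] F [ 0.7  0.5 -4.4] w 0.665 q1 -0.27
rot needed (tool deg) [-0.07  0.62 -0.28]
tool shift mm [ 1.6 -8.9 64.3]
```

drive_tool(rows=[[[1,-8,10,0,0.6,-0.3,1],[0,0,20,0,0,0,1],[0,0,20,0,0,0,1],[0,0,14,0,0,0,1],[0,0,0,0,0,0,1]]])

```text
time: 23.25
eef_pos: [0.6324, -0.1005, 0.0516]
tcp_rot: [-0.002, 1.0, -0.002, -0.003]
contact_force: [-0.2, 0.1, -3.4]
gripper_width: 0.666
```

```bash
python3 st.py 635.3 -98.3 40
python3 - <<'E'
from h import *
snap('side','side13')
i=cv2.imread('pics/side13.png')[190:310,260:380]
cv2.imwrite('pics/s13.png',cv2.resize(i,None,fx=4.8,fy=4.8,interpolation=cv2.INTER_CUBIC))
E
```

```text
t 23.25 tcp [ 632.4 -100.5   51.6] xaxis [ 1.     -0.0042 -0.0068] z [-0.0068  0.0033 -1.    ] F [-0.2  0.1 -3.4] w 0.666 q1 -0.27
rot needed (tool deg) [-0.19  0.39 -0.24]
tool shift mm [ 2.9 -2.2 11.6]
```

View pics/s13.png

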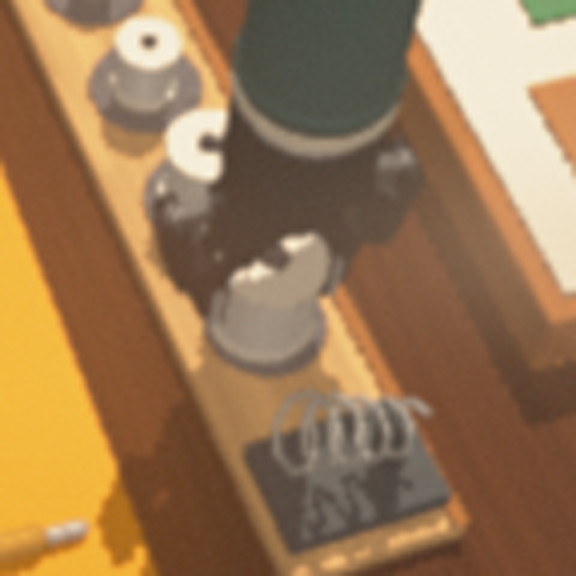

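drive_tool(rows=[[[2,-2,4,-0.2,0.3,-0.2,1],[0,0,4,0,0,0,1],[0,0,0,0,0,0,1]]])

```text
time: 23.55
eef_pos: [0.6345, -0.0977, 0.0441]
tcp_rot: [0.0, 1.0, 0.0, -0.001]
contact_force: [0.4, 0.4, -3.8]
gripper_width: 0.665
```

```bash
python3 st.py 635.3 -98.3 40
python3 - <<'E'
from h import *
snap('side','side14')
i=cv2.imread('pics/side14.png')[225:285,280:350]
cv2.imwrite('pics/s14.png',cv2.resize(i,None,fx=8,fy=8,interpolation=cv2.INTER_CUBIC))
E
```

```text
t 23.55 tcp [634.5 -97.7  44.1] xaxis [ 1.0e+00  1.0e-04 -1.4e-03] z [-1.4e-03 -3.0e-04 -1.0e+00] F [ 0.4  0.4 -3.8] w 0.665 q1 -0.26
rot needed (tool deg) [0.02 0.08 0.01]
tool shift mm [0.8 0.6 4.1]
```

View pics/s14.png

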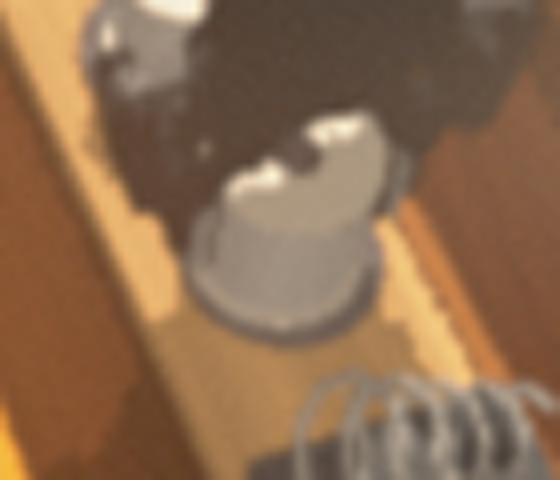

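Run:
```python
from h import *
s=load('side14')
for z in(.019,.021,.023):print('rim->c',np.round(onz(s,314.8,266.9,z)*1000+29*np.array([.535,.845,0]),1))
for z in(.077,.079,.081):print('hole',np.round(onz(s,317.8,244.4,z)*1000,1))
```

```text
rim->c [ 639.6 -102.7   19. ]
rim->c [ 639.  -103.7   21. ]
rim->c [ 638.3 -104.8   23. ]
hole [636.  -99.2  77. ]
hole [ 635.2 -100.4   79. ]
hole [ 634.5 -101.6   81. ]
```

drive_tool(rows=[[[-1,-2,1.5,0,0,0,1],[0,0,1,0,0,0,1]]])

```text
time: 23.77
eef_pos: [0.6347, -0.0956, 0.0433]
tcp_rot: [0.0, 1.0, 0.0, 0.001]
contact_force: [-0.9, 0.2, -3.6]
gripper_width: 0.673
```

drive_tool(rows=[[[0,0,1.5,0,0,0,1]]])

```text
time: 23.85
eef_pos: [0.6353, -0.0957, 0.0425]
tcp_rot: [0.001, 1.0, 0.0, 0.001]
contact_force: [-0.3, -0.2, -4.2]
gripper_width: 0.664
```

drive_tool(rows=[[[0,0,1.5,0,0,0,1]]])

```text
time: 23.93
eef_pos: [0.6356, -0.0957, 0.0413]
tcp_rot: [0.001, 1.0, 0.0, 0.002]
contact_force: [0.8, -0.8, -3.5]
gripper_width: 0.67
```

drive_tool(rows=[[[0,1,1.5,0,0,0,1]]])

```text
time: 24.02
eef_pos: [0.6358, -0.0967, 0.0401]
tcp_rot: [0.001, 1.0, 0.0, 0.002]
contact_force: [-0.2, 0.0, -2.6]
gripper_width: 0.663
```

drive_tool(rows=[[[0,0,1.5,0,0,0,1]]])

```text
time: 24.1
eef_pos: [0.6359, -0.0968, 0.0398]
tcp_rot: [0.001, 1.0, 0.0, 0.002]
contact_force: [-5.8, 1.1, 19.9]
gripper_width: 0.667
```

drive_tool(rows=[[[0,0,1.5,0,0,0,1]]])

```text
time: 24.18
eef_pos: [0.6359, -0.0968, 0.0398]
tcp_rot: [0.001, 1.0, 0.0, 0.002]
contact_force: [-3.6, 1.7, 13.1]
gripper_width: 0.667
```

drive_tool(rows=[[[0,0,0,0,0,0,-1],[0,0,0,0,0,0,-1],[0,0,0,0,0,0,-1],[0,0,0,0,0,0,-1],[0,0,0,0,0,0,-1],[0,0,-12,0,0,0,-1],[0,0,-25,0,0,0,-1],[0,0,-30,0,0,0,-1],[0,0,-35,0,0,0,-1],[0,0,-30,0,0,0,-1]]])

```text
time: 25.02
eef_pos: [0.6315, -0.0963, 0.1726]
tcp_rot: [-0.001, 1.0, -0.0, -0.003]
contact_force: [1.2, 0.3, -1.0]
gripper_width: 0.998
```

drive_tool(rows=[[[-30,20,-10,0,0,0,-1],[-30,25,-10,0,0,0,-1],[-30,25,0,0,0,0,-1],[-25,30,0,0,0,0,-1],[-25,30,0,0,0,0,-1],[-20,35,0,0,0,0,-1],[-20,35,0,0,0,0,-1],[-20,35,0,0,0,0,-1],[-10,35,0,0,0,0,-1],[0,35,0,0,0,0,-1]]])

```text
time: 25.85
eef_pos: [0.4217, -0.4071, 0.2135]
tcp_rot: [0.004, 1.0, 0.006, 0.01]
contact_force: [0.1, 0.2, -0.2]
gripper_width: 1.004
```

drive_tool(rows=[[[-10,30,0,0,0,0,-1],[-10,30,0,0,0,0,-1],[-10,30,0,0,0,0,-1],[-10,30,0,0,0,0,-1],[0,0,0,0,0,0,-1]]])

```text
time: 26.27
eef_pos: [0.3785, -0.5415, 0.2193]
tcp_rot: [0.008, 1.0, 0.003, 0.012]
contact_force: [1.0, -0.2, 0.4]
gripper_width: 1.002
```

```bash
python3 st.py
python3 - <<'E'
from h import *
snap('side','side15');snap('top','top15')
i=cv2.imread('pics/side15.png')[130:330,220:370];j=cv2.imread('pics/top15.png')[100:300,180:400]
cv2.imwrite('pics/s15.png',cv2.resize(np.hstack([i,j]),None,fx=2.15,fy=2.15,interpolation=cv2.INTER_CUBIC))
E
```

```text
t 26.27 tcp [ 378.5 -541.5  219.3] xaxis [0.9997 0.0067 0.0236] z [ 0.0237 -0.0169 -0.9996] F [ 1.  -0.2  0.4] w 1.002 q1 -1.07
rot needed (tool deg) [ 0.97 -1.35  0.37]
```

View pics/s15.png

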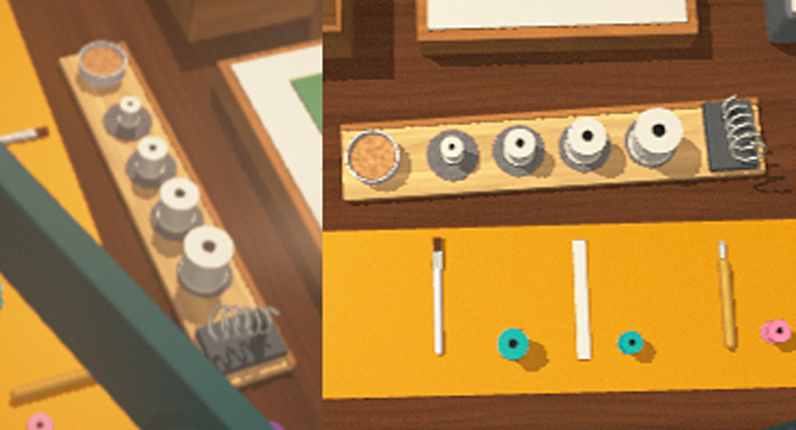

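View pics/top15.png

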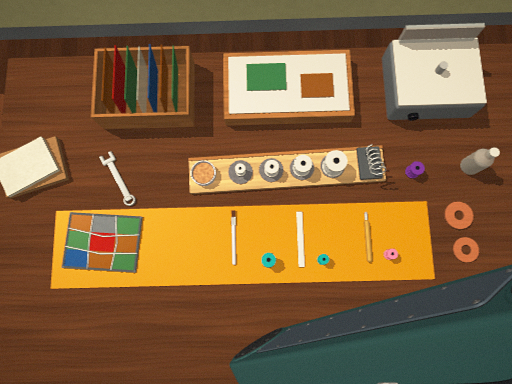

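All four stand in order in the top view: 28 at (240,170) beside the tin, then 38, 48 and 58 beside the stand at (336,160). The panel and look-alikes look unmoved. Now I measure the centring in both views.

Run:
```python
from h import *
from tri import hole,tri
t,s=load('top15'),load('side15')
C={58:((180+336/2.15-0,160.5),(317.5,244.5),.075,(635.3,-98.3)),48:((303,163),(303.5,219.5),.067,(632.4,-13)),38:((271.5,166.5),(291,198),.059,(628.8,71.8)),28:((240,169.5),(280,178),.051,(625.9,156.5))}
C={58:((180+(658-322)/2.15,100+130/2.15),(220+208/2.15,130+247/2.15))+C[58][2:],48:((180+(587-322)/2.15,100+136/2.15),(220+179/2.15,130+193/2.15))+C[48][2:],38:((180+(519-322)/2.15,100+144/2.15),(220+152/2.15,130+145/2.15))+C[38][2:],28:((180+(451-322)/2.15,100+148/2.15),(220+130/2.15,130+104/2.15))+C[28][2:]}
for n,(a,b,h,g) in C.items():
    r=4 if n>40 else 3
    pa,pb=hole(t,*a,r=r),hole(s,*b,r=r); X,e=tri(t,pa,s,pb); X*=1000
    print(n,'tri',np.round(X,1),round(e*1000,1),'err',np.round(X[:2]-g,1),'topview',np.round(onz(t,*pa,h)[:2]*1000-g,1),'side',np.round(onz(s,*pb,h)[:2]*1000-g,1))
a,b=load('top0')['img'].astype(int),t['img'].astype(int)
d=np.abs(a-b).max(2); print('panel diff',d[205:280,55:150].max(), 'turq/pink/purple',d[248:272,258:280].mean(),d[252:267,315:332].mean(),d[246:262,382:400].mean(),d[160:182,405:426].mean())
```

```text
58 tri [633.7 -97.4  76.4] 0.2 err [-1.6  0.9] topview [-1.4  0.6] side [-0.8  1.7]
48 tri [631.3 -11.4  69.3] 0.2 err [-1.1  1.6] topview [-0.7  1.4] side [-0.1  3.2]
38 tri [626.9  71.3  60.8] 0.2 err [-1.9 -0.5] topview [-1.6 -0.6] side [-1.   0.9]
28 tri [626.3 155.9  54.4] 0.3 err [ 0.4 -0.6] topview [ 1.  -0.5] side [1.8 2.2]
panel diff 18 turq/pink/purple 4.857954545454546 5.03921568627451 4.434027777777778 4.2229437229437226
```

All spools are within 2 mm of their disc centres at the expected heights, so I hand the job in.

```bash
python3 -c "
from station import *
print(finish_job()); s=get_state(); print(s['time'])"
```

```text
the job is handed in; nothing more can be done
None
the job is handed in; nothing more can be done
```

The four spools stand upright on the felt discs, from the 58 next to the soldering-iron stand through 48 and 38 to the 28 by the sponge tin. I handed the job in at about 26 s, with the gripper open and well clear.

- **Centring:** Combining both cameras, every spool is within about 2 mm of its disc centre. The largest disagreement was the side view alone, which put the 28 and 48 spools about 3 mm off. All top heights match spools standing flat, reading 1 to 3 mm high as the calibration did from the start.
- **Left alone:** Top-view pictures from before and after show no visible change in the glass panel or in the purple, turquoise and pink look-alikes.
- **Forces:** The highest wrist force I saw was about 26 N, as each spool touched down. I only saw force readings at the end of each move call. No checks failed.

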